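# Dispense one copper disc and push it onto the white pad

### The arm

A 7-joint arm with a two-finger parallel gripper is mounted at the origin on a cart in front of the work surface, level with it; the furniture and walls round the work are solid. World frame = base frame: x ahead of the robot, y to its left, z up, the work surface at z = 0. Lengths are in m, angles in rad, forces in N, time in s.
With the tool pointing down it reaches from about 0.4 to 0.85 m from the base axis. Payload 4.5 kg.
Tool frame: the origin (TCP) lies at the very end of the fingers, on their centre line; the grasp point (between the pads) lies 19 mm behind it (r.pinch_z is the distance from the TCP to the grasp point, in m); z points along the fingers, y is the line along which they close (so a half turn about z gives the same grasp; the last joint's range is limited). The gripper opens to 88 mm and grips with 3 to 60 N. Pads are 18 mm wide; open, the fingers measure 123 mm over their backs; the gripper's body (75 mm by 187 mm) begins 45 mm behind the grasp point.
Start: joints at [-1.239, 0.689, -0.195, 1.565, 0.157, 0.902, -0.215], TCP at [0.183, 0.598, 0.239] pointing down, gripper open.
Joint ranges: [-3.01, 3.01], [-0.46, 2.08], [-1.47, 1.51], [0.13, 2.56], [-1, 4.14], [0.04, 2.09], [-2.66, 2.66]. Speed limits (rad/s): [2.57, 2.57, 3.14, 3.14, 3.14, 3.14, 3.14].

### API

Orientations are given as a unit quaternion [x, y, z, w].
In Python, from plant import r, cams gives the robot as it stands.
- The arm moves only by the shell command python3 -m pendant 'ROWS' [FORCE]. ROWS is JSON, a list of rows, each a list of 3 entries, a list of its own where there are three numbers: the closure, from -1 (fully open) to 1 (shut), then the shift along the tool's x, y, z in mm, then the turn, a rotation vector about the tool's x, y, z in degrees. A call has 1 to 8 rows; each row shifts and turns the commanded pose from where the row before left it, along the tool's axes as they then stand; what a row does not reach is not made up. A row lasts 1/8 s, in which the tool goes at most 62.5 mm and 10.7 degrees, less where a joint would pass 70% of its speed; a pose out of reach is approached as far as the arm can. A call with a gripper value outside its range is refused whole. The fingers move at their own pace and stop on an object; FORCE is the grip in N (left out, the last holds). Time passes only in rows, so rows that do not move let the fingers close. It gives the time, the measured TCP pose, the force, the opening and the grip force at its end, in the units of the state.
- r.get_state(): the state, without advancing time (a new reading comes with each control period).
- cams.snapshot(name): name is "scene" or "side" or "wrist"; returns a dict with "img" (420x560x3 uint8, red, green, blue), "camera_matrix" (3x3 intrinsics, pixels), "D" ([k1, k2, p1, p2, k3] as OpenCV has them; the pictures are not rectified), "camera_from_world" (4x4, takes a point from world to camera coordinates); the wrist camera has in their place "tool_from_camera" (4x4, takes a point from camera to tool coordinates, whose origin is the TCP and whose axes are the flange's). Camera axes: x right, y up, looking along -z (the intrinsics and any distortion apply to the point x, -y, -z); pixel columns grow to the right and rows downward; lengths in m; the calibration is good to about 2 mm. A picture is of the moment at which its call begins: read the wrist's pose just before it. There is no depth.
- r.finish_job(): hands the job in; it is judged then, once.
The state is a dict: "clock": time; "q": joint angles; "qd": joint speeds; "joint_torque": joint torques, N m; "tool_pos": TCP position; "eef_rot": TCP orientation; "contact_force": force on the tool from outside, world axes, zero at the start; "moment": the same for the moment, N m; "opening": opening from 0.0 (shut) to 1.0 (fully open); "finger_force": force on a finger pad.
Only numpy, scipy, OpenCV 4.12 (cv2) and the standard library are available. Lean on these libraries where they do the work, as an engineer would, in place of code of your own. Each camera call takes 0.05 s, during which the arm holds its last target. There are 200 camera calls.

### The job

Press the red plunger of the blue dispenser all the way down once and let it spring back up, so that a single copper disc comes out of the slot at the front. Then push that disc sideways with the fingertips, sliding it flat over the plate without picking it up, until it lies wholly on the white pad. Leave the other discs in the magazine and everything else standing where it is.

Things in the scene. Friction and masses are not known exactly. Their poses are not given: they have to be found in the camera images.
- dispenser: blue dispenser fixed on a grey base plate (x -125 to +105 mm, y +-175 mm, its top 6 mm above the worktop). Origin on the worktop under the centre of the magazine, z up. The magazine, 43 by 43 mm, open on top, its top 46 mm above the worktop, holds three copper discs. Behind it (+x) is the plunger's housing, 46 mm wide, x +22 to +97 mm, top 44 mm above the worktop
- outlet (a point): point on the base plate, 66 mm in front (-x) of the dispenser's origin and 6 mm above the worktop: about here lies the centre of a disc's underside after it has come out of the low front slot. The plate is level and free from here to both pads
- plunger (a joint): spring plunger that moves straight down: 0 up, 0.030 m fully pressed; about 4 N to start, 7 to 13 N near the bottom; springs back up. It drives a flat ejector under the magazine at 2.2 times its travel (66 mm in all), which pushes out the lowest disc; the ejector goes back as the plunger rises, and the next disc drops down
- plunger_top (a point): centre of the top of the red plunger cap (32 mm across, 9 mm thick), 62 mm behind the dispenser's origin (+x), 88 mm above the worktop when up; it moves with the plunger
- disc_1_center (a point): centre of the lowest copper disc, the one to be dispensed: 32 mm diameter, 10 mm thick, 30 to 55 g, lying flat (its own z is the disc's axis)
- pad_white: white paper circle, 80 mm diameter, flat on the base plate left or right of the slot's front (it changes sides with the blue one), centre 100 to 125 mm to the side of the dispenser's centre line; no step at its edge. Origin at its centre, 6 mm above the worktop
- pad_blue: blue circle of the same size and kind on the other side; stays empty
- disc_2_center (a point): centre of the second disc from below in the magazine, same size as the lowest
- disc_3_center (a point): centre of the third (top) disc from below in the magazine, same size as the lowest
- brass_weight: brass balance weight, 27 mm wide and 34 mm tall, loose, on the base plate behind a pad; origin at the centre of its underside; stays where it is
- rubber_stopper: dark red rubber stopper, 34 mm wide and 25 mm tall, loose, on the base plate behind the other pad; origin at the centre of its underside; stays where it is
- petri: round lidded glass dish, 74 mm wide and 16 mm tall, loose, on the worktop left of the base plate; origin at the centre of its underside; stays where it is
- small_beaker: glass beaker with a blue filling, 54 mm wide and 70 mm tall, loose, on the worktop right of the base plate; origin at the centre of its underside; stays where it is

How it is judged:
By the outcome, as a careful person would: the job done as asked, in the order asked, and still so for the second after the job is handed in, with the robot touching nothing.
It also fails if it takes over 48 s, if anything falls off the work surface, if the arm or the gripper's body presses on something with over 40 N, if the wrist force passes 120 N, or if a joint passes its speed limit or range.

## Working session

There is one attempt and no reset: what is moved stays moved. The work goes in short steps, Python scripts to look and compute and a shell command to move; the robot and the scene stay as the last step left them, time stands still between calls to the robot, and variables do not carry over. Pictures are saved under pics/ and viewed, at most 10 in all, crops included, and the job is handed in when it is done.

```bash
ls; mkdir -p pics; python3 - <<'E'
from plant import r,cams
import cv2,numpy as np,pickle
s=r.get_state();print(s['clock'],s['tool_pos'],s['eef_rot'],s['contact_force'])
ims=[]
for n in("scene","side"):
    d=cams.snapshot(n);pickle.dump(d,open(f'{n}0.pkl','wb'));cv2.imwrite(f'pics/{n}0.png',d['img'][:,:,::-1]);print(d['camera_matrix'],d['D'],d['camera_from_world'])
E
```

```text
pics
0.0 [0.18325437 0.59684807 0.23790207] [ 1.48306247e-01  9.88941038e-01 -9.36804900e-04 -6.11100684e-05] [ 0.11570535  0.16235463 -0.50798031]
[[393.33212139   0.         284.42608637]
 [  0.         393.33212139 209.87385602]
 [  0.           0.           1.        ]] [0.02956654 0.         0.         0.         0.        ] [[ 0.64602828 -0.76330566 -0.00345318 -0.37123985]
 [ 0.55414873  0.46588628  0.6898327  -0.408017  ]
 [-0.52494442 -0.44756501  0.72396058 -0.57946875]
 [ 0.          0.          0.          1.        ]]
[[380.23918702   0.         282.10162314]
 [  0.         380.23918702 208.97674917]
 [  0.           0.           1.        ]] [-0.05759511  0.          0.          0.          0.        ] [[-0.97227428 -0.2338041  -0.00428654  0.58136676]
 [ 0.15319624 -0.65070175  0.74371913 -0.16093817]
 [-0.17667384  0.7224423   0.66847848 -0.98261149]
 [ 0.          0.          0.          1.        ]]
```

View pics/scene0.png

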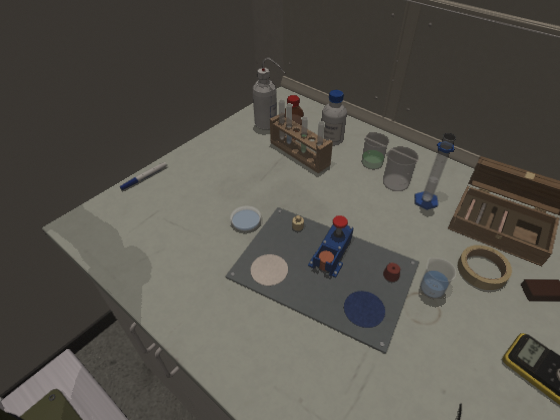

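View pics/side0.png

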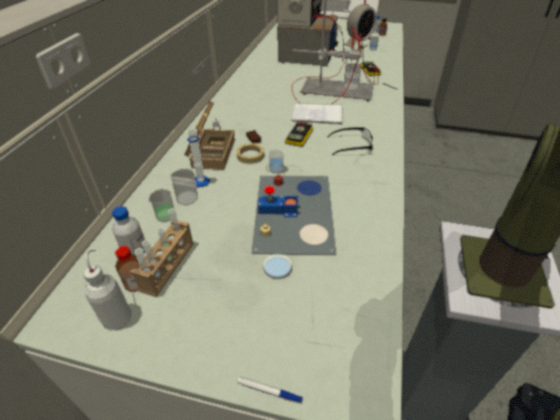

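The scene view shows the white pad at about (269,270), the blue pad at (365,309), the red cap at (340,222) and the magazine at (326,260). In the side view the white pad is at (314,235), the blue pad at (310,187) and the cap at (270,190).

```bash
cat > h.py <<'E'
import numpy as np,cv2,pickle
def ray(d,px):
    p=cv2.undistortPoints(np.float64(px).reshape(1,1,2),d['camera_matrix'],d['D']).ravel()
    T=np.linalg.inv(d['camera_from_world']);return T[:3,3],T[:3,:3]@np.array([p[0],-p[1],-1])
def onz(d,px,z):
    o,v=ray(d,px);return o+v*(z-o[2])/v[2]
def tri(d1,p1,d2,p2):
    A=np.zeros((3,3));b=np.zeros(3);R=[]
    for o,v in(ray(d1,p1),ray(d2,p2)):
        v=v/np.linalg.norm(v);P=np.eye(3)-np.outer(v,v);A+=P;b+=P@o;R.append((o,P))
    x=np.linalg.solve(A,b);return x,[round(1e3*np.linalg.norm(P@(x-o)),1) for o,P in R]
def blob(d,lo,hi,seed,rad):
    h=cv2.cvtColor(d['img'],cv2.COLOR_RGB2HSV);m=cv2.inRange(h,lo,hi)
    if lo[0]<0: m=cv2.inRange(h,(0,)+lo[1:],hi)|cv2.inRange(h,(180+lo[0],)+lo[1:],(180,)+hi[1:])
    k=np.zeros_like(m);cv2.circle(k,seed,rad,255,-1);m&=k
    c=max(cv2.findContours(m,cv2.RETR_EXTERNAL,cv2.CHAIN_APPROX_NONE)[0],key=cv2.contourArea)
    return c,cv2.fitEllipse(c)
E
python3 - <<'E'
from h import *
S=pickle.load(open('scene0.pkl','rb'));D=pickle.load(open('side0.pkl','rb'))
for d in(S,D):
    h=cv2.cvtColor(d['img'],cv2.COLOR_RGB2HSV)
    pts=[(269,270),(365,309),(340,221),(290,245),(326,260)] if d is S else [(314,235),(310,187),(270,190),(290,225),(291,203)]
    print([h[y,x].tolist() for x,y in pts])
def white(d,seed):
    f=d['img'].astype(int);return f
res={}
for n,d,sd in(('S',S,dict(w=(269,270),b=(365,309),c=(340,221))),('D',D,dict(w=(314,235),b=(310,187),c=(270,190)))):
    for k,lo,hi,rad in(('w',(0,0,115),(30,120,255),26 if n=='S' else 20),('b',(105,110,30),(130,255,255),26 if n=='S' else 16),('c',(-10,150,70),(8,255,255),14)):
        try:
            c,e=blob(d,lo,hi,sd[k],rad);res[n+k]=e[0];print(n,k,e,cv2.contourArea(c))
            if k!='c':
                q=np.array([onz(d,p[0],.006)[:2] for p in c.astype(float)]);f=cv2.fitEllipse((q*1e4).astype(np.float32));print('  world mm',np.array(f[0])/10,np.array(f[1])/10)
        except Exception as ex: print(n,k,ex)
print('cap',tri(S,res['Sc'],D,res['Dc']))
E
```

```text
[[14, 37, 152], [114, 101, 73], [1, 184, 141], [30, 6, 81], [9, 143, 136]]
[[20, 43, 220], [110, 146, 112], [0, 255, 215], [60, 15, 118], [7, 133, 175]]
S w ((268.8320617675781, 269.3788757324219), (30.495677947998047, 36.52796173095703), 85.2216567993164) 873.0
  world mm [510.84990234 -10.54719772] [77.6690918  78.44626465]
S b OpenCV(4.12.0) /io/opencv/modules/imgproc/src/shapedescr.cpp:361: error: (-201:Incorrect size of input array) There should be at least 5 points to fit the ellipse in function 'fitEllipseNoDirect'

S c ((339.64178466796875, 221.1869354248047), (10.560272216796875, 13.66286563873291), 99.09295654296875) 111.5
D w ((313.49713134765625, 233.99851989746094), (21.04913330078125, 29.367267608642578), 94.5768051147461) 482.5
  world mm [509.45415039 -12.77078323] [83.06731567 83.50186157]
D b ((308.74530029296875, 187.4478759765625), (12.52607250213623, 21.442626953125), 93.13932037353516) 208.5
  world mm [ 561.02460937 -216.44379883] [65.06881104 69.50449829]
D c ((269.04669189453125, 189.5586395263672), (7.121991157531738, 9.279702186584473), 79.25079345703125) 50.0
cap (array([ 0.65657699, -0.08247858,  0.08496196]), [np.float64(0.4), np.float64(0.4)])
```

```bash
python3 - <<'E'
from h import *
S=pickle.load(open('scene0.pkl','rb'));D=pickle.load(open('side0.pkl','rb'))
for d,seed,sb,rb in((S,(290,245),(365,309),26),(D,(290,222),(310,187),16)):
    c,e=blob(d,(105,75,30),(130,255,255),sb,rb)
    q=np.array([onz(d,p[0],.006)[:2] for p in c.astype(float)]);f=cv2.fitEllipse((q*1e4).astype(np.float32));print('blue',e[0],np.array(f[0])/10,np.array(f[1])/10)
    g=cv2.GaussianBlur(d['img'],(3,3),0);m=np.zeros((422,562),np.uint8)
    cv2.floodFill(g.copy(),m,seed,0,(14,)*3,(14,)*3,cv2.FLOODFILL_MASK_ONLY|cv2.FLOODFILL_FIXED_RANGE|(255<<8))
    m=m[1:-1,1:-1];c=max(cv2.findContours(m,cv2.RETR_EXTERNAL,cv2.CHAIN_APPROX_NONE)[0],key=cv2.contourArea);print(cv2.contourArea(c))
    hl=cv2.convexHull(c)[:,0].astype(float)
    q=np.array([onz(d,p,.006)[:2] for p in hl]);R=cv2.minAreaRect((q*1e3).astype(np.float32));print('plate',R,cv2.boxPoints(R).round(0).tolist())
E
```

```text
blue (364.000732421875, 308.85833740234375) [ 561.6253418  -215.17438965] [76.09519653 77.27026367]
13274.5
plate ((588.1212768554688, -98.10856628417969), (239.09091186523438, 348.6093444824219), 12.101204872131348) [[435.0, 47.0], [508.0, -294.0], [742.0, -243.0], [668.0, 97.0]]
blue (308.84588623046875, 187.39361572265625) [ 560.7722168  -216.92797852] [71.52759399 74.91146851]
4348.5
plate ((585.0228271484375, -92.96279907226562), (222.9822998046875, 343.8725280761719), 12.189908027648926) [[440.0, 52.0], [512.0, -285.0], [730.0, -237.0], [658.0, 99.0]]
```

```bash
python3 -m pendant '[[1,[0,0,0],[0,0,10.1]],[1,[0,0,0],[0,0,10.1]],[1,[0,0,0],[0,0,10.1]],[1,[0,0,0],[0,0,10.1]],[1,[0,0,0],[0,0,10.2]],[1,[0,0,0],[0,0,10.2]]]' 20
python3 -m pendant '[[1,[-52,22,0],[0,0,0]],[1,[-52,22,0],[0,0,0]],[1,[-52,22,0],[0,0,0]],[1,[-52,22,0],[0,0,0]],[1,[-52,22,0],[0,0,0]],[1,[-52,22,0],[0,0,0]],[1,[-52,22,0],[0,0,0]],[1,[0,0,0],[0,0,0]]]'
```

```text
clock: 0.85
tool_pos: [0.1832, 0.5972, 0.2383]
eef_rot: [0.631, 0.776, -0.0, 0.0]
contact_force: [-0.0, -0.2, -0.4]
opening: 0.346
finger_force: 0.0
clock: 1.85
tool_pos: [0.4133, 0.2688, 0.2386]
eef_rot: [0.632, 0.775, -0.001, 0.001]
contact_force: [-0.3, 0.3, 0.4]
opening: 0.002
finger_force: 0.0
```

```bash
python3 -m pendant '[[1,[-56,23.5,0],[0,0,0]],[1,[-56,23.5,0],[0,0,0]],[1,[-56,23.5,0],[0,0,0]],[1,[-56,23.5,0],[0,0,0]],[1,[-56,23.5,0],[0,0,0]],[1,[-56,23.5,30],[0,0,0]],[1,[-56,23.5,50],[0,0,0]],[1,[0,0,20],[0,0,0]]]'
python3 -m pendant '[[1,[0,0,0],[0,0,0]],[1,[0,0,0],[0,0,0]]]'
python3 - <<'E'
from h import *
from plant import r,cams
s=r.get_state();print(s['tool_pos'],s['eef_rot'])
ims=[]
for n in('wrist','side'):
    d=cams.snapshot(n);pickle.dump(d,open(n+'1.pkl','wb'));im=d['img'][:,:,::-1]
    ims.append(cv2.resize(im[130:270,200:387],(560,420)) if n=='side' else im)
cv2.imwrite('pics/w1.png',cv2.resize(np.hstack(ims),(800,300)))
E
```

```text
clock: 2.85
tool_pos: [0.6442, -0.0644, 0.1484]
eef_rot: [0.63, 0.776, -0.001, 0.0]
contact_force: [-0.2, 0.2, 0.5]
opening: 0.002
finger_force: 0.0
clock: 3.1
tool_pos: [0.6443, -0.0586, 0.1521]
eef_rot: [0.627, 0.779, 0.001, 0.0]
contact_force: [0.1, 0.4, 1.3]
opening: 0.006
finger_force: 0.0
[ 0.64434294 -0.05856227  0.1520883 ] [6.27498372e-01 7.78617502e-01 7.58846379e-04 4.51817363e-05]
```

View pics/w1.png

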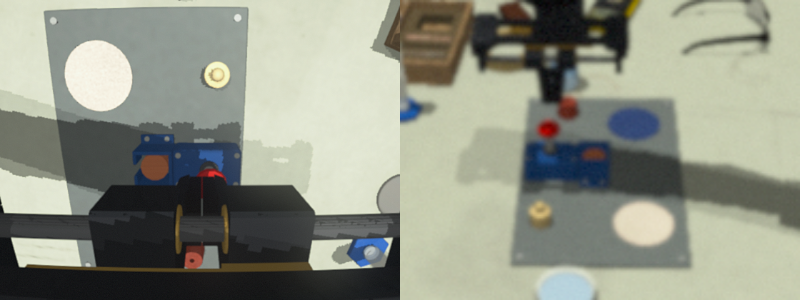

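Wrist half of the picture: the white pad is at (98,75), the cap is partly hidden behind the fingers at (212,175), and the brass weight is at (217,75). The side half shows the shut fingers above the dispenser. I'll check the pose reading and the offset to the cap numerically.

```bash
cat >> h.py <<'E'
from scipy.spatial.transform import Rotation as Ro
def wrist(d,s):
    T=np.eye(4);T[:3,:3]=Ro.from_quat(s['eef_rot']).as_matrix();T[:3,3]=s['tool_pos']
    d=dict(d);d['camera_from_world']=np.linalg.inv(T@d['tool_from_camera']);return d
def disp(p,o=(.596,-.0948),a=12.15):
    c,s=np.cos(np.radians(a)),np.sin(np.radians(a));x,y=np.array(p[:2])-o;return 1e3*np.array([c*x+s*y,-s*x+c*y])
E
python3 - <<'E'
from h import *
from plant import r,cams
P=[];Q=[];W=[]
for i in range(6):
    s=r.get_state();P.append(s['tool_pos']);d=wrist(cams.snapshot('wrist'),s)
    Q.append(Ro.from_quat(s['eef_rot']).as_matrix()[:2,0])
    c,e=blob(d,(0,0,140),(40,90,255),(138,105),62)
    W.append(onz(d,e[0],.006)[:2]*1e3)
print((1e3*np.array(P)).round(1));print(np.degrees(np.arctan2(*np.array(Q).T[::-1])).round(2));print(np.array(W).round(1),e)
print(d['tool_from_camera'].round(3))
print('tcp in disp',disp(np.median(P,0)))
E
```

```text
[[644.6 -59.1 152.7]
 [644.6 -59.4 152.7]
 [644.4 -59.7 152.5]
 [644.3 -60.  152.4]
 [644.2 -60.2 152.1]
 [644.1 -60.2 152. ]]
[102.24 102.22 102.2  102.18 102.17 102.16]
[[511.2 -10.7]
 [511.2 -10.6]
 [511.2 -10.7]
 [511.2 -10.6]
 [511.2 -10.7]
 [511.1 -10.7]] ((137.7332000732422, 103.68081665039062), (92.8920669555664, 101.7310562133789), 150.8068389892578)
[[-0.     0.964  0.266  0.068]
 [ 1.     0.001 -0.001  0.   ]
 [-0.001  0.266 -0.964 -0.147]
 [ 0.     0.     0.     1.   ]]
tcp in disp [54.65884305 24.01007232]
```

```bash
python3 -m pendant '[[1,[-12,4,0],[0,0,0]],[1,[-12,3,15],[0,0,0]],[1,[0,0,20],[0,0,0]],[1,[0,0,10],[0,0,0]],[1,[0,0,0],[0,0,0]],[1,[0,0,0],[0,0,0]],[1,[0,0,0],[0,0,0]],[1,[0,0,0],[0,0,0]]]'
python3 - <<'E'
from h import *
from plant import r,cams
s=r.get_state();print(s['clock'],s['tool_pos'],'disp',disp(s['tool_pos']))
d=wrist(cams.snapshot('wrist'),s);D=cams.snapshot('side');S=cams.snapshot('scene')
c,e=blob(d,(0,90,60),(16,255,255),(205,235),60);print('disc3',e,disp(onz(d,e[0],.042)))
cv2.imwrite('pics/w2.png',np.hstack([cv2.resize(a,(400,300)) for a in(d['img'][:,:,::-1],S['img'][170:335,230:450,::-1])]))
E
```

```text
clock: 4.5
tool_pos: [0.6561, -0.0825, 0.1068]
eef_rot: [0.628, 0.778, 0.0, 0.0]
contact_force: [0.4, -0.6, 0.2]
opening: 0.005
finger_force: 0.0
4.5 [ 0.65610271 -0.08245297  0.10683644] disp [61.35510812 -0.57946325]
disc3 ((192.91261291503906, 218.9694061279297), (44.763492584228516, 47.955135345458984), 65.51744842529297) [3.71695385 1.08276356]
```

View pics/w2.png

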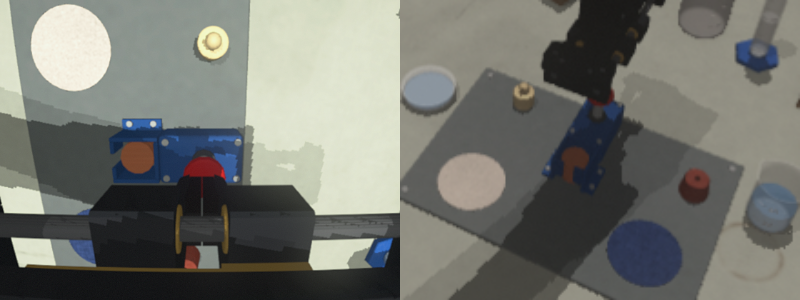

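The left half shows the fingertips centred over the red cap, with the magazine disc at (137,157). The right half confirms this, so I press now.

```bash
python3 -m pendant '[[1,[0,0,8],[0,0,0]],[1,[0,0,8],[0,0,0]],[1,[0,0,5],[0,0,0]],[1,[0,0,5],[0,0,0]],[1,[0,0,4],[0,0,0]],[1,[0,0,4],[0,0,0]],[1,[0,0,4],[0,0,0]],[1,[0,0,4],[0,0,0]]]'
python3 -m pendant '[[1,[0,0,3],[0,0,0]],[1,[0,0,3],[0,0,0]],[1,[0,0,2],[0,0,0]],[1,[0,0,0],[0,0,0]],[1,[0,0,0],[0,0,0]],[1,[0,0,0],[0,0,0]]]'
```

```text
clock: 5.65
tool_pos: [0.6555, -0.0825, 0.0648]
eef_rot: [0.628, 0.778, -0.0, -0.0]
contact_force: [-1.9, 0.6, 8.0]
opening: 0.006
finger_force: 4.2
clock: 6.4
tool_pos: [0.6555, -0.0825, 0.0585]
eef_rot: [0.628, 0.778, -0.0, -0.0]
contact_force: [-4.8, 1.1, 17.9]
opening: 0.004
finger_force: 8.9
```

```bash
python3 -m pendant '[[1,[0,0,2],[0,0,0]],[1,[0,0,1],[0,0,0]],[1,[0,0,0],[0,0,0]],[1,[0,0,0],[0,0,0]]]'
```

```text
clock: 6.9
tool_pos: [0.6556, -0.0825, 0.0583]
eef_rot: [0.629, 0.778, 0.0, 0.0]
contact_force: [-11.4, 2.4, 36.2]
opening: 0.005
finger_force: 18.1
```

Force rises with no further travel, so the plunger is at its stop. Release it.

```bash
python3 -m pendant '[[1,[0,0,-6],[0,0,0]],[1,[0,0,-6],[0,0,0]],[1,[0,0,-6],[0,0,0]],[1,[0,0,-8],[0,0,0]],[1,[0,0,-10],[0,0,0]],[1,[0,0,-20],[0,0,0]],[1,[0,0,-30],[0,0,0]],[1,[0,0,-10],[0,0,0]]]'
python3 -m pendant '[[0.55,[0,0,0],[0,0,0]],[0.55,[0,0,0],[0,0,0]],[0.55,[0,0,0],[0,0,0]],[0.55,[0,0,0],[0,0,0]]]'
python3 - <<'E'
from h import *
from plant import r,cams
s=r.get_state();print(s['tool_pos'],disp(s['tool_pos']))
d=wrist(cams.snapshot('wrist'),s);S=cams.snapshot('scene')
for n,x in(('wrist',d),('scene',S)): pickle.dump(x,open(n+'3.pkl','wb'))
cv2.imwrite('pics/w3.png',np.hstack([cv2.resize(a,(400,300)) for a in(d['img'][:,:,::-1],S['img'][170:335,230:450,::-1])]))
h=cv2.cvtColor(S['img'],cv2.COLOR_RGB2HSV);m=cv2.inRange(h,(3,80,40),(18,255,255));n,_,st,ce=cv2.connectedComponentsWithStats(m)
for i in range(1,n):
    if st[i,4]>15 and 230<ce[i][0]<450 and 170<ce[i][1]<335: print(st[i],ce[i],disp(onz(S,ce[i],.016)))
E
```

```text
clock: 7.9
tool_pos: [0.6573, -0.0827, 0.1518]
eef_rot: [0.628, 0.778, 0.001, 0.002]
contact_force: [-0.1, -0.3, 0.2]
opening: 0.005
finger_force: 0.0
clock: 8.4
tool_pos: [0.6554, -0.0824, 0.1486]
eef_rot: [0.628, 0.778, -0.0, -0.001]
contact_force: [-0.4, -0.5, -0.7]
opening: 0.225
finger_force: 0.0
[ 0.65541308 -0.08243688  0.14856191] [60.68431002 -0.41858908]
[319 254  14  16 133] [324.76691729 259.87218045] [4.86759107 2.37642338]
[384 263  16  18 231] [391.90909091 271.76623377] [  42.5608052  -133.13970617]
[305 279  16  16 198] [312.10606061 286.26767677] [-67.32828685  -1.82608369]
```

View pics/w3.png

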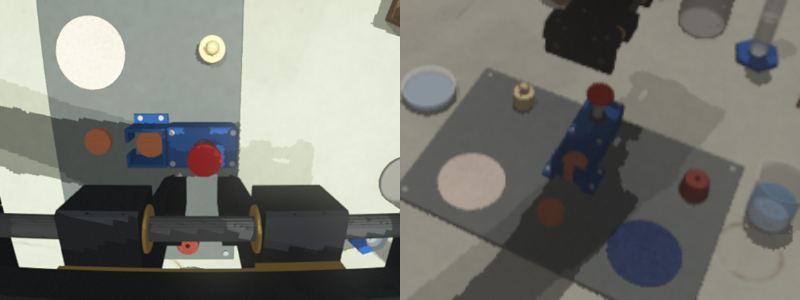

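The left half shows the dispensed disc at (98,141) in front of the slot, the next disc in the magazine at (150,144), and the cap back up. In the dispenser frame the disc is at (-67,-2) and the pad at (-65,100), both in mm. I'll lower the half-open fingers behind the disc, on its blue-pad side.

```bash
python3 -m pendant '[[0.55,[-10,-32,0],[0,0,0]],[0.55,[-10,-32,0],[0,0,0]],[0.55,[-10,-32,0],[0,0,0]],[0.55,[-10,-32,0],[0,0,0]],[0.55,[0,0,40],[0,0,0]],[0.55,[0,0,40],[0,0,0]],[0.55,[0,0,30],[0,0,0]],[0.55,[0,0,0],[0,0,0]]]'
python3 -m pendant '[[0.55,[0,0,10],[0,0,0]],[0.55,[0,0,0],[0,0,0]],[0.55,[0,0,0],[0,0,0]],[0.55,[0,0,0],[0,0,0]],[0.55,[0,0,0],[0,0,0]]]'
python3 - <<'E'
from h import *
from plant import r,cams
s=r.get_state();print(disp(s['tool_pos']),disp(s['tool_pos']+Ro.from_quat(s['eef_rot']).as_matrix()[:,0]*.1)-disp(s['tool_pos']))
d=wrist(cams.snapshot('wrist'),s)
cv2.imwrite('pics/w4.png',d['img'][:,:,::-1])
E
```

```text
clock: 9.5
tool_pos: [0.5376, -0.1481, 0.0376]
eef_rot: [0.628, 0.778, -0.001, -0.002]
contact_force: [-0.9, -0.7, -0.0]
opening: 0.227
finger_force: 0.0
clock: 10.12
tool_pos: [0.5393, -0.1486, 0.0296]
eef_rot: [0.628, 0.778, 0.0, 0.0]
contact_force: [0.3, 0.4, -1.2]
opening: 0.225
finger_force: 0.0
[-66.78668857 -40.61542129] [2.04487315e-02 9.99999964e+01]
```

View pics/w4.png

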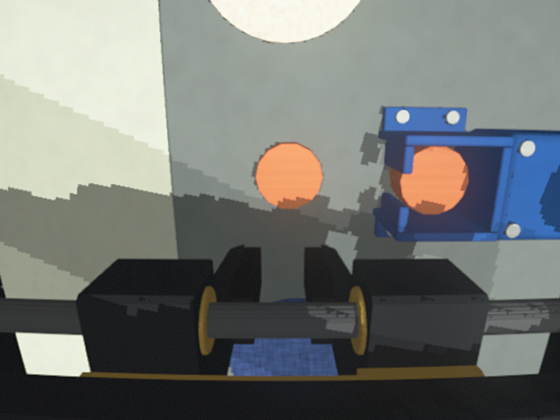

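The disc at (289,175) is ahead of and central to the finger gap (middle about 282), and the pad lies straight beyond it. Lower the fingers to disc height and push.

```bash
python3 -m pendant '[[0.55,[0,1,10],[0,0,0]],[0.55,[0,0,9],[0,0,0]],[0.55,[0,0,0],[0,0,0]],[0.55,[0,0,0],[0,0,0]],[0.55,[0,0,0],[0,0,0]]]'
python3 -m pendant '[[0.55,[4,0,0],[0,0,0]],[0.55,[5,0,0],[0,0,0]],[0.55,[5,0,0],[0,0,0]],[0.55,[5,0,0],[0,0,0]],[0.55,[6,0,0],[0,0,0]],[0.55,[7,0,0],[0,0,0]],[0.55,[7,0,0],[0,0,0]],[0.55,[7,0,0],[0,0,0]]]'
python3 -m pendant '[[0.55,[7,0,0],[0,0,0]],[0.55,[7,0,0],[0,0,0]],[0.55,[7,0,0],[0,0,0]],[0.55,[7,0,0],[0,0,0]],[0.55,[6,0,0],[0,0,0]],[0.55,[4,0,0],[0,0,0]],[0.55,[2,0,0],[0,0,0]],[0.55,[0,0,0],[0,0,0]]]'
python3 - <<'E'
from h import *
from plant import r,cams
s=r.get_state();print(disp(s['tool_pos']))
d=wrist(cams.snapshot('wrist'),s)
cv2.imwrite('pics/w5.png',d['img'][:,:,::-1])
E
```

```text
clock: 10.8
tool_pos: [0.5401, -0.1484, 0.0104]
eef_rot: [0.628, 0.778, 0.0, 0.0]
contact_force: [0.2, -0.3, -0.3]
opening: 0.224
finger_force: 0.0
clock: 11.8
tool_pos: [0.5303, -0.1028, 0.0103]
eef_rot: [0.628, 0.778, 0.0, -0.0]
contact_force: [0.1, 0.4, 0.1]
opening: 0.226
finger_force: 0.1
clock: 12.8
tool_pos: [0.5219, -0.0641, 0.0103]
eef_rot: [0.628, 0.778, 0.0, -0.0]
contact_force: [-0.1, -0.1, -0.6]
opening: 0.224
finger_force: 0.0
[-65.94514687  45.56568644]
```

View pics/w5.png

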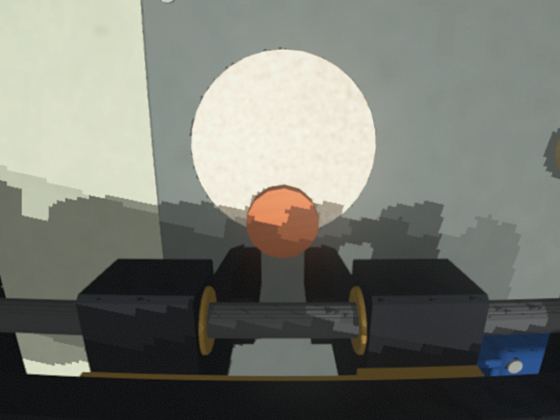

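The disc at (283,221) is nested in the finger gap and straddles the pad's near edge (pad centre at (283,140)). About 33 mm of pushing remains.

```bash
python3 -m pendant '[[0.55,[4,0,0],[0,0,0]],[0.55,[6,0,0],[0,0,0]],[0.55,[6,0,0],[0,0,0]],[0.55,[6,0,0],[0,0,0]],[0.55,[5,0,0],[0,0,0]],[0.55,[3,0,0],[0,0,0]],[0.55,[2,0,0],[0,0,0]],[0.55,[0,0,0],[0,0,0]]]'
python3 -m pendant '[[0.55,[0,0,0],[0,0,0]],[0.55,[-10,0,0],[0,0,0]],[0.55,[-20,0,0],[0,0,0]],[0.55,[0,0,0],[0,0,0]],[0.55,[0,0,-30],[0,0,0]],[0.55,[0,0,-50],[0,0,0]],[0.55,[0,0,-50],[0,0,0]],[0.55,[0,0,-20],[0,0,0]]]'
python3 -m pendant '[[0.55,[0,0,0],[0,0,0]],[0.55,[0,0,0],[0,0,0]],[0.55,[0,0,0],[0,0,0]],[0.55,[0,0,0],[0,0,0]]]'
python3 - <<'E'
from h import *
from plant import r,cams
s=r.get_state();d=wrist(cams.snapshot('wrist'),s);S=cams.snapshot('scene')
cv2.imwrite('pics/w6.png',np.hstack([cv2.resize(a,(400,300)) for a in(d['img'][:,:,::-1],S['img'][170:335,230:450,::-1])]))
h=cv2.cvtColor(d['img'],cv2.COLOR_RGB2HSV);m=cv2.inRange(h,(3,80,40),(18,255,255));n,_,st,ce=cv2.connectedComponentsWithStats(m)
for i in range(1,n):
    if st[i,4]>150: print(st[i],ce[i],disp(onz(d,ce[i],.016)))
E
```

```text
clock: 13.85
tool_pos: [0.5152, -0.0329, 0.0103]
eef_rot: [0.628, 0.778, 0.0, -0.0]
contact_force: [-0.1, 0.4, -0.4]
opening: 0.224
finger_force: 0.0
clock: 14.85
tool_pos: [0.5224, -0.0618, 0.163]
eef_rot: [0.628, 0.778, 0.001, 0.001]
contact_force: [0.8, -0.1, -0.8]
opening: 0.218
finger_force: 0.0
clock: 15.35
tool_pos: [0.521, -0.0622, 0.1593]
eef_rot: [0.628, 0.778, -0.001, -0.001]
contact_force: [-0.4, -0.3, 0.3]
opening: 0.225
finger_force: 0.0
[ 265  115   37   38 1125] [283.02311111 133.39911111] [-65.69492162  99.23551676]
[342 241  36  26 655] [359.00763359 251.36183206] [ 3.74535005 -6.25533736]
```

View pics/w6.png

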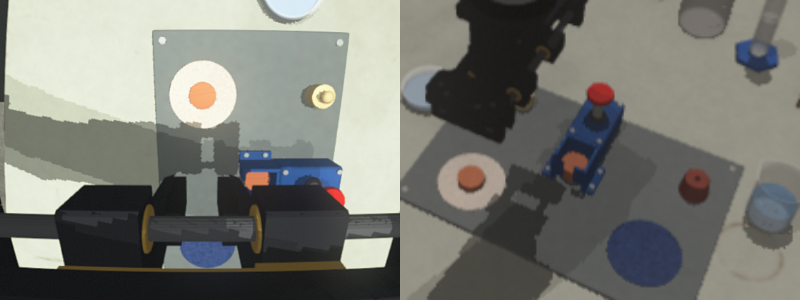

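The disc at (202,95) lies in the middle of the white pad, well inside its edge. The plunger is up, the other objects are in place, and the arm is clear at z = 0.16 m, so I hand in.

```bash
python3 -c "
from plant import r
print(r.finish_job())"
```

```text
the job is handed in; nothing more can be done
None
```

The job is handed in: one press of the plunger dispensed a single disc, which I slid flat to the centre of the white pad; the last pictures showed nothing else moved, and it took about 15 s of the 48 s allowed.

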